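# Index a sample jar to the opening station and unscrew its lug cap

### The arm

A 6-joint arm with a two-finger parallel gripper is mounted at the origin on a cart in front of the work surface, level with it; the furniture and walls round the work are solid. World frame = base frame: x ahead of the robot, y to its left, z up, the work surface at z = 0. Lengths are in m, angles in rad, forces in N, time in s.
With the tool pointing down it reaches from about 0.35 to 0.975 m from the base axis. Payload 4.9 kg.
Tool frame: the origin (TCP) lies on the centre line of the jaws, within the pads' length; the fingertips stand manip.tcp_to_tips ahead of it and the grasp point (between the pads) is the TCP (manip.tcp_to_tips is the distance from the TCP to the fingertips, in m); y points along the fingers, z is the direction in which the jaws open and shut, and the axes are right-handed (so a half turn about y gives the same grasp; the last joint's range is limited). The gripper opens to 85 mm and grips with 20 to 120 N. Pads are 22 mm wide; open, the fingers measure 114 mm over their backs; the gripper's body (76 mm by 85 mm) begins 54 mm behind the grasp point. The pads swing forward as they close: fully open they stand 13 mm farther back than shut.
Start: joints at [-1.329, 0.053, 1.613, -0, 1.476, -0.119], TCP at [0.221, -0.585, 0.25] pointing down, gripper open.
Joint ranges: [-3.01, 3.01], [-1.01, 2.22], [0.06, 2.58], [-1.02, 4.17], [0.09, 2.62], [-3.14, 3.14]. Speed limits (rad/s): [2.57, 2.57, 3.14, 3.14, 3.14, 3.14].

### API

Orientations are given as a unit quaternion [w, x, y, z].
In Python, from plant import manip gives the robot as it stands.
- The arm moves only by the tool apply_moves, never from a script. Its argument "moves" is a list of rows, each a list of 7 numbers: the gripper's target within -1 to 1 (shut at 1, half-way at 0, fully open at -1), then the shift along the tool's x, y, z in mm, then the turn, a rotation vector about the tool's x, y, z in degrees. A call has 1 to 20 rows; each row shifts and turns the commanded pose from where the row before left it, along the tool's axes as they then stand; what a row does not reach is not made up. A row lasts 1/10 s, in which the tool goes at most 50 mm and 8.59 degrees, less where a joint would pass 70% of its speed; a pose out of reach is approached as far as the arm can. A call with a gripper value outside its range is refused whole. The fingers move at their own pace and stop on an object; the grip force is fixed at half the most. Time passes only in rows, so rows that do not move let the fingers close. It gives the time, the measured TCP pose, the force and the opening at its end, in the units of the state.
- manip.state(): the state, without advancing time (a new reading comes with each control period).
- manip.grab_frame(name): name is "scene" or "top"; returns the picture (400x640x3 uint8, blue, green, red); there is no depth.
- manip.calibration(name): a dict with "mtx" (3x3 intrinsics, pixels), "T" (4x4, takes a point from camera to world coordinates). Camera axes: x right, y down, z forward; pixel columns grow to the right and rows downward; lengths in m; the calibration is good to about 2 mm. A picture is of the moment at which its call begins. calibration takes no time and is no camera call.
- manip.job_done(): hands the job in, once; it reports no verdict.
The state is a dict: "time": time; "joint_pos": joint angles; "joint_vel": joint speeds; "joint_efforts": joint torques, N m; "tool_pos": TCP position; "tool_rot": TCP orientation; "contact_force": force on the tool from outside, world axes, zero at the start; "ft_torque": the same for the moment, N m; "gripper_width": opening from 0.0 (shut) to 1.0 (fully open).
Only numpy, scipy, OpenCV 4.12 (cv2) and the standard library are available. Lean on these libraries where they do the work, as an engineer would, in place of code of your own. Each camera call takes 0.05 s, during which the arm holds its last target. There are 200 camera calls.

### The job

Get the square sample jar open for sampling: slide its carrier (the upright post is the handle) along the rail, not past the opening station, until it clicks home in the spring detent there and the jar stands between the two fixed jaws that keep it from turning. Then grip the jar's tight black screw cap, turn it anticlockwise only until its thread lets go (a bit under a quarter turn), and lift it straight up without pulling the jar out of its seat. Finish still holding the cap level, centred over the mouth, with its lower edge about a centimetre above the rim, the jar and carrier staying where they are and the other things on the bench left alone.

Things in the scene. Friction and masses are not known exactly. Their poses are not given: they have to be found in the camera images.
- rail: Slide unit screwed to the bench: aluminium base plate 410 x 124 x 10 mm with a guide along its length. Origin at the bench under the plate, 15 mm ahead of its middle; x axis along the guide, in the direction in which the carrier must go, z up. Fixed.
- carrier: Grey carrier plate on the guide, 172 x 76 x 10 mm; it can only slide along the rail's x, with 2 N of friction. Origin at the centre of the jar's seat on its deck (same point as puck), 34 mm above the bench; the plate reaches 40 mm ahead of it and 132 mm behind. It starts 90 to 130 mm short of the opening station.
- detent (a point): Spring plunger on the rail's right side (-y), 50 mm short of station. Its nose snaps between two pins on the carrier's edge: entering takes 5 to 10 N of push, and within about 5 mm of home it draws the carrier in once that is let go.
- handle_top (a point): Centre of the top of the carrier's upright handle: a round knurled steel post, 16 mm in diameter, 60 mm tall above the carrier's deck, its top 94 mm above the bench; it stands 112 mm behind the jar's axis (the rail's -x). Grip it from above.
- puck (a point): Centre of the jar's seat on the carrier's deck, 34 mm above the bench; it moves with the carrier. A slippery round ring, 67 mm inside, 9 mm high, stands round it: it locates the jar but lets it turn freely, and does not hold it down.
- station (a point): Where puck is when the carrier is in the opening station's detent (fixed on the rail). Two fixed jaws with slippery plastic faces stand there either side of the rail, 52 mm apart, from 48 to 74 mm above the bench, with flared lead-ins on their ends that square up the jar as it enters; there the jar can turn only about 4 degrees.
- jar: White square-bodied plastic sample jar, body 50 x 50 x 60 mm with rounded corners, loose (0.2 to 0.4 kg), its round shoulder reaching 66 mm. Origin at the centre of its underside, z up. Its neck, 39 mm in diameter, carries three short thread pieces and ends at the rim 80 mm up.
- mouth (a point): Centre of the jar's open mouth, at the rim, 80 mm above the jar's underside.
- cap: Black ribbed lug cap, 57 mm in diameter, 20 mm tall, 70 g. Origin at the centre of its lower edge, 68.5 mm above the jar's underside when closed; z up. Closed, its yaw equals the jar's. Unscrews anticlockwise seen from above: three lugs inside ride 2 mm up the jar's thread pieces and come free after about 55 degrees of turn relative to the jar; at about 90 degrees they meet the next pieces.
- cap_top (a point): Centre of the cap's flat top, 20 mm above its lower edge; closed, 122.5 mm above the bench. A springy liner inside makes the cap tight (about 0.5 N m, 20 N upward push: grip it with 40 N or more) until the thread lets go; between 55 and 90 degrees of turn it lifts straight off. Pulled up before that, it lifts the jar. Unbraced, the jar turns with it.
- cap_edge (a point): Point on the edge of the cap's top, 28 mm from its axis along the cap's x: shows how far the cap has turned on the jar.
- beaker: Glass beaker, 54 mm wide, 72 mm tall; bystander. Origin at its underside.
- amber_bottle: Amber bottle with a black cap, 49 mm wide, 96 mm tall; bystander. Origin at its underside.
- white_bottle: White bottle with a red cap, 45 mm wide, 82 mm tall; bystander. Origin at its underside.
Mind the look-alikes: they are no part of the job. Of the things shaped like the cap, the black one is meant.

How it is judged:
On the way, in this order (a step that is already met when the one before it is completed fails the run):
1. the carrier sits in the detent of the opening station, the jar between the jaws, its cap still screwed on (x of puck in the frame of station between -0.003 and 0.003 m and z of jar in the frame of puck below 0.004 m and angle between jar's own z axis and vertical below 0.08 rad and horizontal distance between jar and puck below 0.005 m and angle between the x axis of jar and the x axis of rail, either way round below 0.15 rad and z of cap in the frame of jar below 0.0705 m), for 0.3 s.
2. the cap, held by the fingers, is off its thread and lifted, the jar staying in its seat at the station (x of puck in the frame of station between -0.003 and 0.003 m and z of jar in the frame of puck below 0.004 m and angle between jar's own z axis and vertical below 0.08 rad and horizontal distance between jar and puck below 0.005 m and angle between the x axis of jar and the x axis of rail, either way round below 0.15 rad and z of cap in the frame of jar above 0.078 m and contact force between the fingers and cap above 1 N), for 0.1 s.
At the end, for the whole second after the job is handed in: the fingers hold the cap still, level to 7 degrees and centred over the mouth to 10 mm, its lower edge 3 to 30 mm above the rim and nothing but the fingers carrying it; the jar stands upright in its seat, not turned more than 8 degrees from the rail, and the carrier within 3 mm of the detent (x of puck in the frame of station between -0.003 and 0.003 m and z of jar in the frame of puck below 0.004 m and angle between jar's own z axis and vertical below 0.08 rad and horizontal distance between jar and puck below 0.005 m and angle between the x axis of jar and the x axis of rail, either way round below 0.15 rad and z of cap in the frame of jar between 0.083 and 0.11 m and horizontal distance between cap and mouth below 0.01 m and angle between cap's own z axis and vertical below 0.12 rad and contact force between the fingers and cap above 1 N and contact force between cap and jar below 0.2 N and linear speed of cap below 0.03 m/s); the arm keeps its last pose, push and grip.
It fails at once if the carrier is pushed more than 10 mm past the opening station (x of puck in the frame of station above 0.01 m).
It fails at once if the jar is pulled up out of its seat or tipped (z of jar in the frame of puck above 0.007 m or angle between jar's own z axis and vertical above 0.2 rad).
It fails at once if the cap is carried away from the jar's mouth (distance between cap and mouth above 0.08 m).
It fails at once if the cap is turned on far beyond where its thread lets go (more than about 115 degrees) (x of cap_edge in the frame of jar below -0.012 m).
It fails at once if another thing on the bench is knocked over or shifted more than 3 cm (distance of any of beaker, amber_bottle, white_bottle from where it was at the start of the episode above 0.03 m or angle between any of beaker, amber_bottle, white_bottle's own z axis and vertical above 0.4 rad).
It also fails if it takes over 48 s, if anything falls off the work surface, if the arm or the gripper's body presses on something with over 40 N, if the wrist force passes 120 N, or if a joint passes its speed limit or range.

## Working session

There is one attempt and no reset: what is moved stays moved. The work goes in short steps, Python scripts to look and compute and a tool call to move; the robot and the scene stay as the last step left them, time stands still between calls to the robot, and variables do not carry over. Pictures are saved under pics/ and viewed, about 8 in all and at most 12, crops included, and the job is handed in when it is done.

Besides the shell and the picture viewer there is one more tool, called after "Emit:" as a command line: name --pt "numbers of a row" for each row, then --argument value for the rest. apply_moves: Moves the arm, as the interface text tells. Its arguments: {"type":"object","properties":{"moves":{"type":"array","items":{"type":"array","items":{"type":"number"}}}},"required":["moves"]}

```bash
ls; mkdir -p pics
python3 - <<'E'
from plant import manip
import cv2,numpy as np
np.set_printoptions(precision=4,suppress=True)
for n in("scene","top"):
    im=manip.grab_frame(n); cv2.imwrite(f"pics/{n}0.png",im)
    c=manip.calibration(n); print(n,c["mtx"],c["T"])
print(manip.state(), manip.tcp_to_tips)
E
```

```text
pics
scene [[447.8284   0.     308.5565]
 [  0.     447.8284 198.9849]
 [  0.       0.       1.    ]] [[ 0.8986  0.384  -0.2124  0.7797]
 [ 0.4388 -0.7916  0.4253 -0.597 ]
 [-0.0048 -0.4754 -0.8798  1.1433]
 [ 0.      0.      0.      1.    ]]
top [[365.316    0.     316.3758]
 [  0.     365.316  198.412 ]
 [  0.       0.       1.    ]] [[ 0.0132 -0.9892  0.146   0.3354]
 [-0.9999 -0.0117  0.0111 -0.0882]
 [-0.0092 -0.1461 -0.9892  1.1933]
 [ 0.      0.      0.      1.    ]]
{'time': 0.1, 'joint_pos': array([-1.329 ,  0.0533,  1.6141, -0.    ,  1.476 , -0.119 ]), 'joint_vel': array([ 0.0013, -0.0031, -0.0041, -0.0018,  0.0018, -0.0005]), 'joint_efforts': array([  0.0001, -39.4901, -37.1364,  -0.0001,   0.0039,   0.    ]), 'tool_pos': array([ 0.2205, -0.5843,  0.2492]), 'tool_rot': array([ 0.1268, -0.1269,  0.6963, -0.695 ]), 'contact_force': array([-0.6719,  0.8626,  0.3039]), 'ft_torque': array([-0.0409, -0.0228,  0.0383]), 'gripper_width': 0.9984597445599316} 0.019
```

View pics/scene0.png

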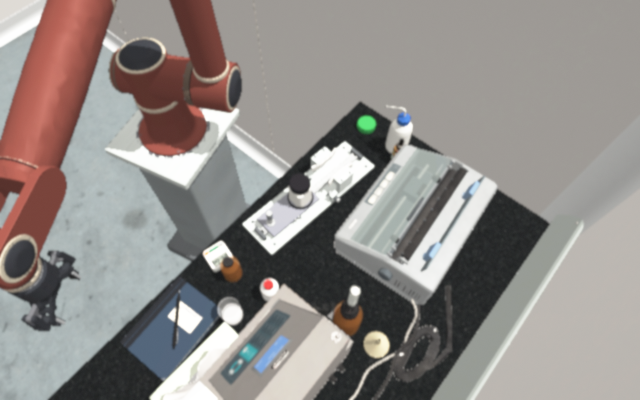

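View pics/top0.png

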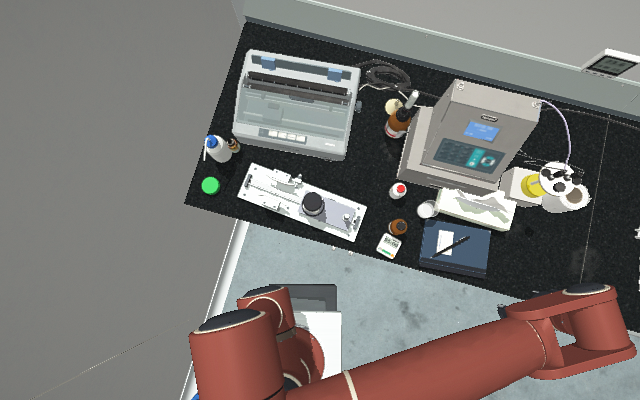

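Scene: the rail lies at about (310,195), the jar's black cap at (299,184) and the post near (265,218). Top: black cap at (313,204), jaws around (290,185), post near (350,216). There are two cap-shaped things: the green one at top (210,186) on the bench is a look-alike, and the black one on the square jar is the one meant. I'll confirm this in one enlarged crop.

Run:
```python
import cv2,numpy as np
a=cv2.imread("pics/top0.png")[150:250,225:375]; b=cv2.imread("pics/scene0.png")[135:255,235:385]
a=cv2.resize(a,None,fx=4,fy=4,interpolation=cv2.INTER_CUBIC)[:400];b=cv2.resize(b,None,fx=4,fy=4,interpolation=cv2.INTER_CUBIC)
a=cv2.copyMakeBorder(a,0,80,0,0,0)
cv2.imwrite("pics/c1.png",cv2.resize(np.hstack([a,b]),(800,320)) if 0 else a); cv2.imwrite("pics/c2.png",b)
```

```text
(no output)
```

View pics/c1.png

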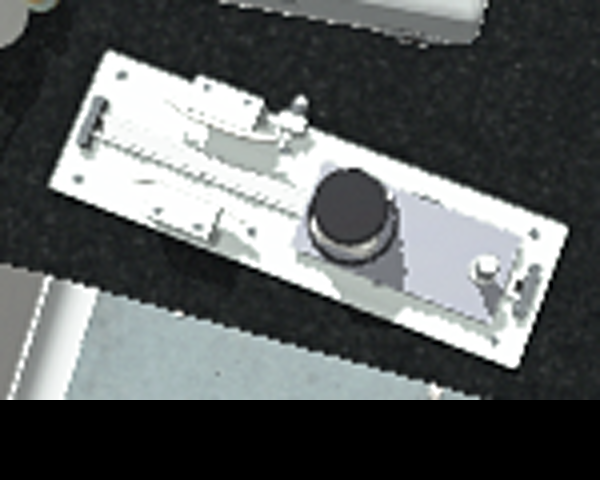

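View pics/c2.png

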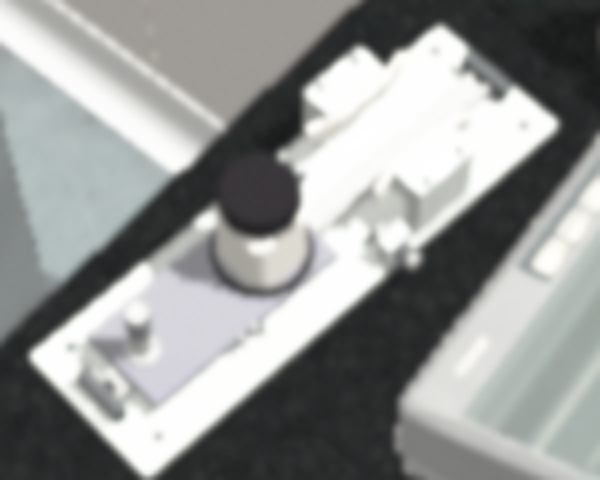

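```bash
cat > h.py <<'E'
import numpy as np,cv2
from plant import manip
np.set_printoptions(precision=4,suppress=True)
C={n:manip.calibration(n) for n in("scene","top")}
def ray(n,p):
    c=C[n];d=c["T"][:3,:3]@np.linalg.inv(c["mtx"])@[p[0],p[1],1];return c["T"][:3,3],d/np.linalg.norm(d)
def plane(n,p,z):
    o,d=ray(n,p);return o+d*(z-o[2])/d[2]
def tri(p,q):
    (a,u),(b,v)=ray("scene",p),ray("top",q)
    s=np.linalg.lstsq(np.c_[u,-v],b-a,rcond=None)[0];A,B=a+u*s[0],b+v*s[1];return (A+B)/2,np.linalg.norm(A-B)
def proj(n,P):
    c=C[n];R=c["T"][:3,:3];q=c["mtx"]@(R.T@(np.asarray(P)-c["T"][:3,3]));return q[:2]/q[2]
E
python3 - <<'E'
from h import *
t=lambda x,y:(x/4+225-.4,y/4+150-.4); s=lambda x,y:(x/4+235-.4,y/4+135-.4)
# plate corners: order far-left.. (back = post end)
T=[t(110,52),t(567,228),t(518,368),t(50,187)]; S=[s(558,125),s(148,478),s(30,352),s(440,25)]
P=np.array([plane("top",p,.01) for p in T]);Q=np.array([plane("scene",p,.01) for p in S])
for W in(P,Q):
    print(W[:,:2], [np.linalg.norm(W[i]-W[i-1]) for i in range(4)], W.mean(0))
    ax=(W[0]+W[3]-W[1]-W[2]);print("yaw",np.degrees(np.arctan2(ax[1],ax[0])))
print("tri mid",tri(np.mean(S,0),np.mean(T,0)))
for nm,a,b,z in(("cap",s(259,192),t(351,205),.1225),("post",s(136,313),t(487,264),.094)):
    print(nm,plane("scene",a,z),plane("top",b,z),tri(a,b))
E
```

```text
[[ 0.628   0.1405]
 [ 0.485  -0.2382]
 [ 0.3712 -0.1981]
 [ 0.5139  0.1854]] [np.float64(0.12268530724786247), np.float64(0.40482092120160235), np.float64(0.12071986626613243), np.float64(0.4092167246906384)] [ 0.4995 -0.0276  0.01  ]
yaw 69.45451397486107
[[ 0.6333  0.1379]
 [ 0.4906 -0.2445]
 [ 0.3718 -0.1978]
 [ 0.5168  0.1831]] [np.float64(0.12494423326441219), np.float64(0.4081148657095711), np.float64(0.1276987505084258), np.float64(0.4076074880403061)] [ 0.5031 -0.0303  0.01  ]
yaw 69.35069615094547
tri mid (array([ 0.4985, -0.0305, -0.0061]), np.float64(0.005555844447582868))
cap [ 0.4898 -0.0699  0.1225] [ 0.486  -0.0644  0.1225] (array([ 0.4872, -0.0644,  0.1124]), np.float64(0.0006549753139259396))
post [ 0.4504 -0.1725  0.094 ] [ 0.4463 -0.1671  0.094 ] (array([ 0.4472, -0.168 ,  0.0834]), np.float64(0.0004990867940168804))
```

```bash
cat >> h.py <<'E'
from scipy.spatial.transform import Rotation as Ro
def Rt(s): q=s["tool_rot"];return Ro.from_quat([q[1],q[2],q[3],q[0]])
def go(P,yaw):  # needed shift (mm, current tool axes) and rotvec (deg, tool axes) to reach P, tool down, tool z at yaw (mod 180)
    s=manip.state();R=Rt(s);M=R.as_matrix()
    out=[]
    for y in(yaw,yaw+180):
        a=np.radians(y);z=np.array([np.cos(a),np.sin(a),0]);yy=np.array([0,0,-1.]);G=np.c_[np.cross(yy,z),yy,z]
        out.append((R.inv()*Ro.from_matrix(G)).as_rotvec(degrees=True))
    print("pos",s["tool_pos"],"zyaw",np.degrees(np.arctan2(M[1,2],M[0,2])),"down",M[:,1],"q",s["joint_pos"],"w",s["gripper_width"],"F",s["contact_force"],"t",s["time"])
    print("shift_mm",M.T@(np.asarray(P)-s["tool_pos"])*1000,"rotA",out[0],"rotB",out[1])
E
python3 - <<'E'
from h import *
go([.4483,-.170,.16],69.4)
t=lambda x,y:(x/4+225-.4,y/4+150-.4); s=lambda x,y:(x/4+235-.4,y/4+135-.4)
m=np.array([.5013,-.029]);u=np.array([.352,.936])
for nm,p,z in(("jawL",t(230,100),.074),("jawR",t(185,218),.074),("det",t(292,120),.03)):
    w=plane("top",p,z)[:2];print(nm,w,(w-m)@u,(w-m)@[-u[1],u[0]])
for nm,p,z in(("det",s(390,240),.03),("jaw",s(435,180),.074),("jaw2",s(352,78),.074)):
    w=plane("scene",p,z)[:2];print(nm,w,(w-m)@u,(w-m)@[-u[1],u[0]])
E
```

```text
pos [ 0.2205 -0.5843  0.2492] zyaw -69.32570334480637 down [-0.0004  0.0018 -1.    ] q [-1.329   0.0533  1.6141 -0.      1.476  -0.119 ] w 0.9984597445599316 F [-0.6719  0.8626  0.3039] t 0.1
shift_mm [-359.3602   89.8342 -306.9926] rotA [   0.0329 -138.7257   -0.1321] rotB [ 0.1044 41.2743  0.026 ]
jawL [0.5747 0.0326] 0.08345230812677405 -0.047047450094476743
jawR [0.4812 0.0649] 0.08079497783631893 0.05186646089515605
det [ 0.5681 -0.0135] 0.03803792363161642 -0.057086518451169854
det [ 0.5649 -0.0169] 0.033768212971259856 -0.0553016861313066
jaw [0.5817 0.0172] 0.07150827570557529 -0.05903474627918749
jaw2 [0.4937 0.0691] 0.08910893528232945 0.0416831436176145
```

Emit:
apply_moves --pt "-1 -25.7 0 -21.9 0 0 0" --pt "-1 -25.7 0 -21.9 0 0 0" --pt "-1 -25.7 0 -21.9 0 0 0" --pt "-1 -25.7 0 -21.9 0 0 0" --pt "-1 -25.7 0 -21.9 0 0 0" --pt "-1 -25.7 0 -21.9 0 0 0" --pt "-1 -25.7 0 -21.9 0 0 0" --pt "-1 -25.7 0 -21.9 0 0 0" --pt "-1 -25.7 0 -21.9 0 0 0" --pt "-1 -25.7 0 -21.9 0 0 0" --pt "-1 -25.7 0 -21.9 0 0 0" --pt "-1 -25.7 0 -21.9 0 0 0" --pt "-1 -25.7 0 -21.9 0 0 0" --pt "-1 -25.7 0 -21.9 0 0 0" --pt "-1 0 0 0 0 6.9 0" --pt "-1 0 0 0 0 6.9 0" --pt "-1 0 0 0 0 6.9 0" --pt "-1 0 0 0 0 6.9 0" --pt "-1 0 0 0 0 6.9 0" --pt "-1 0 0 0 0 6.9 0"

```text
time: 2.1
tool_pos: [0.4488, -0.1707, 0.2497]
tool_rot: [-0.129, 0.129, 0.695, -0.695]
contact_force: [0.3, 0.4, -0.1]
gripper_width: 0.996
```

Run:
```python
from h import *
go([.4483,-.170,.075],69.4)
```

```text
pos [ 0.4488 -0.1707  0.2497] zyaw -111.00722200272453 down [-0.0009  0.0005 -1.    ] q [-0.5186 -0.3047  1.9395  0.      1.5078  1.4189] w 0.9962448641233322 F [ 0.2528  0.3665 -0.1357] t 2.1
shift_mm [  0.4933 174.7219  -0.4247] rotA [ -0.0894 179.5928   0.0152] rotB [ 0.0097 -0.4072  0.0571]
```

Emit:
apply_moves --pt "-1 0 20 0 0 -0.4 0" --pt "-1 0 20 0 0 0 0" --pt "-1 0 20 0 0 0 0" --pt "-1 0 20 0 0 0 0" --pt "-1 0 20 0 0 0 0" --pt "-1 0 20 0 0 0 0" --pt "-1 0 20 0 0 0 0" --pt "-1 0 20 0 0 0 0" --pt "-1 0 12 0 0 0 0" --pt "-1 0 0 0 0 0 0"

```text
time: 3.1
tool_pos: [0.4475, -0.17, 0.0761]
tool_rot: [-0.126, 0.123, 0.697, -0.695]
contact_force: [0.1, 1.0, -0.1]
gripper_width: 1.001
```

Run:
```python
from h import *
go([.4483,-.170,.075],69.4)
out=[]
for n in("top","scene"):
    im=manip.grab_frame(n);x,y=proj(n,[.4483,-.170,.09]).astype(int)
    out.append(cv2.resize(im[y-35:y+35,x-45:x+45],None,fx=4,fy=4,interpolation=cv2.INTER_CUBIC))
cv2.imwrite("pics/g1.png",np.hstack(out))
```

```text
pos [ 0.4475 -0.17    0.0761] zyaw -110.33003690575418 down [-0.004   0.0023 -1.    ] q [-0.5187 -0.1197  2.0889  0.      1.1771  1.4069] w 1.0008883769134886 F [ 0.0592  1.0093 -0.0749] t 3.1
shift_mm [-0.7824  1.0656 -0.2794] rotA [   0.4125 -179.7295   -0.0678] rotB [0.0432 0.2701 0.263 ]
```

View pics/g1.png

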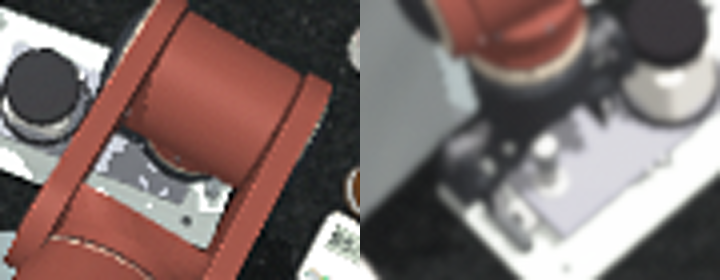

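Scene crop (right half): the post stands at crop (545,145) between the open fingers at (460,165) and (605,100). The top view is blocked by the arm. Closing.

Emit:
apply_moves --pt "1 0 0 0 0 0 0" --pt "1 0 0 0 0 0 0" --pt "1 0 0 0 0 0 0" --pt "1 0 0 0 0 0 0" --pt "1 0 0 0 0 0 0" --pt "1 0 0 0 0 0 0" --pt "1 0 0 0 0 0 0" --pt "1 0 0 0 0 0 0"

```text
time: 4.0
tool_pos: [0.4492, -0.1709, 0.0787]
tool_rot: [0.125, -0.125, -0.696, 0.696]
contact_force: [-0.8, 2.0, 4.7]
gripper_width: 0.169
```

Emit:
apply_moves --pt "1 0 0 -5 0 0 0" --pt "1 0 0 -10 0 0 0" --pt "1 0 0 -10 0 0 0" --pt "1 0 0 -10 0 0 0" --pt "1 0 0 -10 0 0 0" --pt "1 0 0 -10 0 0 0" --pt "1 0 0 -5 0 0 0" --pt "1 0 0 0 0 0 0"

```text
time: 4.8
tool_pos: [0.4707, -0.1137, 0.0787]
tool_rot: [-0.124, 0.125, 0.696, -0.696]
contact_force: [-0.4, 1.1, 5.1]
gripper_width: 0.167
```

Run:
```python
from h import *
s=manip.state();u=np.array([.352,.936]);d=s["tool_pos"][:2]-[.4492,-.1709];F=s["contact_force"][:2]
print("along",d@u,"lat",d@[-u[1],u[0]],"F",F@u,F@[-u[1],u[0]]);go([.4483,-.170,.075],69.4)
```

```text
along 0.06109626252099854 lat 4.865301384966355e-05 F 0.8912353436983266 0.8079015660842944
pos [ 0.4707 -0.1137  0.0787] zyaw -110.27729702470955 down [ 0.0014  0.0006 -1.    ] q [-0.3915 -0.1135  2.0782  0.0012  1.1758  1.5327] w 0.1667370217464692 F [-0.4425  1.1186  5.0561] t 4.8
shift_mm [ 1.466   3.6391 60.5673] rotA [  -0.1004 -179.6773   -0.0996] rotB [ 0.0635  0.3227 -0.0641]
```

Emit:
apply_moves --pt "1 0 0 -5 0 0 0" --pt "1 0 0 -7 0 0 0" --pt "1 0 0 -7 0 0 0" --pt "1 0 0 -7 0 0 0" --pt "1 0 0 -5 0 0 0" --pt "1 0 0 -4 0 0 0" --pt "1 0 0 0 0 0 0"

```text
time: 5.5
tool_pos: [0.4828, -0.0813, 0.0787]
tool_rot: [-0.124, 0.125, 0.696, -0.696]
contact_force: [0.2, 0.8, 4.3]
gripper_width: 0.171
```

```bash
cat >> h.py <<'E'
def al():
    s=manip.state();u=np.array([.352,.936]);n=np.array([-u[1],u[0]]);d=s["tool_pos"][:2]-[.4492,-.1709];F=s["contact_force"][:2]
    print("along",d@u,"lat",d@n,"F",F@u,F@n,"puck-mid",(s["tool_pos"][:2]-[.5013,-.029])@u+.112)
E
python3 - <<'E'
from h import *
al()
im=manip.grab_frame("top");x,y=245,180
cv2.imwrite("pics/t2.png",cv2.resize(im[140:260,220:380],None,fx=5,fy=5,interpolation=cv2.INTER_CUBIC))
E
```

```text
along 0.09569552901848516 lat 6.470833532240278e-05 F 0.8678074789397144 0.06564808370402071 puck-mid 0.056537929018485165
```

View pics/t2.png

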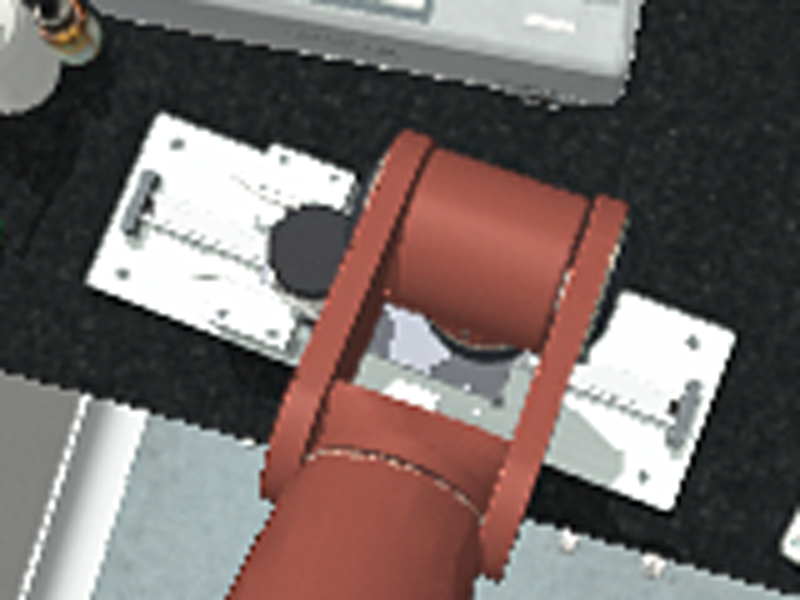

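The cap, at about (310,250) in the crop, is just entering the jaws; by the estimate it has 25–30 mm to go. I'll continue in small steps, watching the force.

Emit:
apply_moves --pt "1 0 0 -3 0 0 0" --pt "1 0 0 -4 0 0 0" --pt "1 0 0 -4 0 0 0" --pt "1 0 0 -3 0 0 0" --pt "1 0 0 -2 0 0 0"

```text
time: 6.05
tool_pos: [0.4882, -0.0671, 0.0787]
tool_rot: [0.124, -0.125, -0.696, 0.696]
contact_force: [-0.1, -1.8, 4.7]
gripper_width: 0.169
```

```bash
python3 -c "
from h import *
al()"
```

```text
along 0.11088424790579449 lat 7.935801306846135e-05 F -1.7051642544643917 -0.5440285303800091 puck-mid 0.0717266479057945
```

Emit:
apply_moves --pt "1 0 0 -2 0 0 0" --pt "1 0 0 -1 0 0 0"

```text
time: 6.25
tool_pos: [0.4889, -0.065, 0.0787]
tool_rot: [0.124, -0.125, -0.695, 0.697]
contact_force: [-2.5, -5.8, 5.9]
gripper_width: 0.171
```

```bash
python3 -c "
from h import *
al()"
```

```text
along 0.11314468335399308 lat 9.690573300885219e-05 F -6.273828453077129 0.3006731800865278 puck-mid 0.0739870833539931
```

Emit:
apply_moves --pt "1 0 0 -1 0 0 0" --pt "1 0 0 -1 0 0 0"

```text
time: 6.45
tool_pos: [0.4892, -0.0642, 0.0788]
tool_rot: [0.125, -0.125, -0.694, 0.698]
contact_force: [-4.1, -10.5, 6.8]
gripper_width: 0.174
```

```bash
python3 -c "
from h import *
al()"
```

```text
along 0.11397239689085017 lat 9.743279674766024e-05 F -11.254559259032204 0.14545154376024433 puck-mid 0.07481479689085019
```

Emit:
apply_moves --pt "1 0 0 -1 0 0 0"

```text
time: 6.55
tool_pos: [0.4893, -0.064, 0.0788]
tool_rot: [0.125, -0.124, -0.694, 0.698]
contact_force: [-5.2, -13.9, 7.5]
gripper_width: 0.171
```

```bash
python3 -c "
from h import *
al()"
```

```text
along 0.11420349289639714 lat 0.00013720713172152898 F -14.827171702916775 0.00789774763549179 puck-mid 0.07504589289639714
```

Emit:
apply_moves --pt "1 0 0 -1 0 0 0"

```text
time: 6.65
tool_pos: [0.4894, -0.0637, 0.0788]
tool_rot: [0.125, -0.124, -0.693, 0.699]
contact_force: [-7.3, -16.4, 7.3]
gripper_width: 0.169
```

```bash
python3 -c "
from h import *
al()"
```

```text
along 0.1144383577997617 lat 0.00011935447293572046 F -17.928205590839813 1.067276869092093 puck-mid 0.0752807577997617
```

Emit:
apply_moves --pt "1 0 0 -1 0 0 0"

```text
time: 6.75
tool_pos: [0.4899, -0.0625, 0.0788]
tool_rot: [0.125, -0.125, -0.694, 0.698]
contact_force: [-4.3, -10.9, 5.9]
gripper_width: 0.169
```

```bash
python3 -c "
from h import *
al()"
```

```text
along 0.11577798652743376 lat 0.00010944739657394104 F -11.739510415082483 0.18796560601222911 puck-mid 0.07662038652743378
```

Emit:
apply_moves --pt "1 0 0 0 0 0 0" --pt "1 0 0 0 0 0 0"

```text
time: 6.95
tool_pos: [0.4905, -0.0607, 0.0787]
tool_rot: [0.125, -0.125, -0.695, 0.697]
contact_force: [-0.6, -5.0, 6.3]
gripper_width: 0.167
```

Run:
```python
from h import *
al()
im=manip.grab_frame("scene")
cv2.imwrite("pics/s3.png",cv2.resize(im[130:250,240:390],None,fx=5,fy=5,interpolation=cv2.INTER_CUBIC))
```

```text
along 0.1176423219081992 lat 0.00012211973342679048 F -4.900482534803668 -1.254732078991842 puck-mid 0.07848472190819922
```

View pics/s3.png

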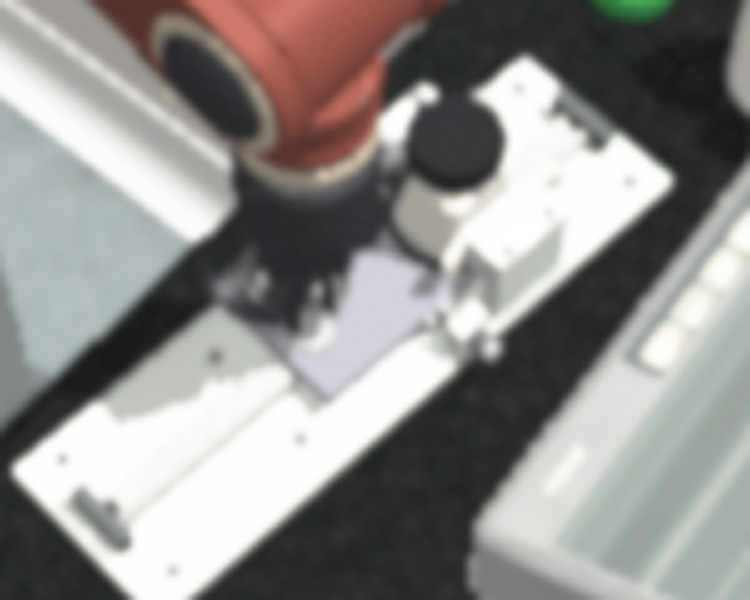

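The cap at crop (455,140) now stands between the jaws, and the plunger is at (465,320). The force is dropping, so I'll creep on.

Emit:
apply_moves --pt "1 0 0 -1 0 0 0" --pt "1 0 0 0 0 0 0"

```text
time: 7.2
tool_pos: [0.4912, -0.0588, 0.0787]
tool_rot: [0.124, -0.125, -0.696, 0.696]
contact_force: [0.1, 0.2, 4.6]
gripper_width: 0.17
```

```bash
python3 -c "
from h import *
al()"
```

```text
along 0.11973878981253709 lat 0.0001276728313714415 F 0.2102608855473461 -0.024199764414282652 puck-mid 0.08058118981253712
```

Emit:
apply_moves --pt "1 0 0 -1 0 0 0" --pt "1 0 0 0 0 0 0"

```text
time: 7.4
tool_pos: [0.4918, -0.0574, 0.0787]
tool_rot: [-0.124, 0.126, 0.696, -0.696]
contact_force: [1.8, 1.0, 4.1]
gripper_width: 0.17
```

```bash
python3 -c "
from h import *
al()"
```

```text
along 0.12123077578680792 lat 0.00011853571186429675 F 1.605483523820672 -1.2919369736451751 puck-mid 0.08207317578680794
```

Emit:
apply_moves --pt "1 0 0 -1 0 0 0" --pt "1 0 0 0 0 0 0"

```text
time: 7.6
tool_pos: [0.4922, -0.0561, 0.0787]
tool_rot: [-0.124, 0.126, 0.696, -0.696]
contact_force: [3.5, 2.6, 3.5]
gripper_width: 0.168
```

```bash
python3 -c "
from h import *
al()"
```

```text
along 0.12257444825314272 lat 0.00011907983337539772 F 3.617786158135247 -2.3725986960019174 puck-mid 0.08341684825314272
```

Emit:
apply_moves --pt "1 0 0 -1 0 0 0" --pt "1 0 0 0 0 0 0"

```text
time: 7.8
tool_pos: [0.4926, -0.0552, 0.0788]
tool_rot: [-0.124, 0.126, 0.696, -0.696]
contact_force: [4.1, 3.2, 6.6]
gripper_width: 0.17
```

```bash
python3 -c "
from h import *
al()"
```

```text
along 0.12358598590525592 lat 0.00012192344405847496 F 4.4452747121866585 -2.7465018534033767 puck-mid 0.08442838590525593
```

Emit:
apply_moves --pt "-1 0 0 0 0 0 0" --pt "-1 0 0 0 0 0 0" --pt "-1 0 0 0 0 0 0" --pt "-1 0 0 0 0 0 0" --pt "-1 0 0 0 0 0 0" --pt "-1 0 0 0 0 0 0" --pt "-1 0 -10 0 0 0 0" --pt "-1 0 -20 0 0 0 0" --pt "-1 0 -30 0 0 0 0" --pt "-1 0 -30 0 0 0 0" --pt "-1 0 -10 0 0 0 0" --pt "-1 0 0 0 0 0 0"

```text
time: 9.0
tool_pos: [0.493, -0.0559, 0.1808]
tool_rot: [0.123, -0.126, -0.696, 0.696]
contact_force: [0.4, -0.9, -0.3]
gripper_width: 0.997
```

Run:
```python
from h import *
al(); go([.4926+.112*.352,-.0552+.112*.936,.18],69.4)
for n in("scene","top"): cv2.imwrite(f"pics/{n}4.png",manip.grab_frame(n))
im=cv2.imread("pics/scene4.png")
a=cv2.resize(im[130:230,240:360],(600,500),interpolation=cv2.INTER_CUBIC)
cv2.imwrite("pics/s4.png",a)
```

```text
along 0.12310909065927907 lat -0.0005420116976017302 F -0.6850852183161923 -0.7302307228481167 puck-mid 0.08395149065927908
pos [ 0.493  -0.0559  0.1808] zyaw -110.32654303305253 down [ 0.0046 -0.0012 -1.    ] q [-0.2629 -0.2123  1.9807  0.      1.3685  1.6626] w 0.9970936178826901 F [ 0.4423 -0.8983 -0.326 ] t 9.0
shift_mm [   0.094     0.8085 -112.4644] rotA [  -0.4232 -179.7261   -0.0409] rotB [ 0.0261  0.2734 -0.2699]
```

View pics/s4.png

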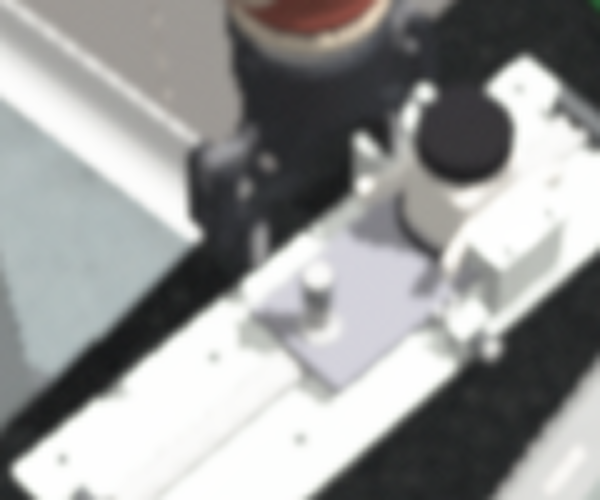

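The post top is at scene (303.8,185) and the cap at about (332.7,158). I'll measure the displacement against the first picture using the same camera, so the bias cancels.

Run:
```python
from h import *
u=np.array([.352,.936,0]);n=np.array([-.936,.352,0])
# post top: bright blob; cap: dark blob centroid on same mask both pictures
a=cv2.imread("pics/scene0.png");b=cv2.imread("pics/scene4.png")
for nm,im,p in(("0",a,(269,213)),("4",b,(303.4,184.6))):
    w=plane("scene",p,.094);print("post",nm,w,w@u)
def cap(im,c,r=18):
    g=im.max(2).astype(int);m=((g<75)*255).astype(np.uint8)
    k=np.zeros_like(m);cv2.circle(k,c,r,255,-1);m&=k
    N,L,S,Ce=cv2.connectedComponentsWithStats(m);i=1+np.argmax(S[1:,4]);print(S[i]);return Ce[i]
for nm,im,c in(("0",a,(300,184)),("4",b,(333,158))):
    p=cap(im,c);w=plane("scene",p,.1165);print("cap",nm,p,w,w@u,w@n)
t0=cv2.imread("pics/top0.png");t4=cv2.imread("pics/top4.png")
x,y=[int(v) for v in proj("top",[.532,.05,.1225])];print(x,y)
for nm,im,c in(("0",t0,(313,202)),("4",t4,(x,y))):
    p=cap(im,c);w=plane("top",p,.1165);print("capT",nm,p,w,w@u,w@n)
```

```text
post 0 [ 0.4515 -0.1724  0.094 ] -0.0024776519412970694
post 4 [ 0.4944 -0.056   0.094 ] 0.12164542376130497
[282 166  27  28 519]
cap 0 [296.2813 179.6551] [ 0.4767 -0.0622  0.1165] 0.10958566725762497 -0.46805766981049834
[316 140  26  26 385]
cap 4 [330.8442 153.1584] [0.5242 0.0553 0.1165] 0.23629924783637876 -0.47112920976540174
274 185
[302 192  21  19 280]
capT 0 [312.025  201.3429] [ 0.4854 -0.0634  0.1165] 0.1115488282903742 -0.47663732098234446
[273 172  11  32 112]
capT 4 [278.625  191.2321] [0.5147 0.037  0.1165] 0.21582421190473328 -0.4687749977247807
```

Emit:
apply_moves --pt "-1 0 0 -14 0 0 -0.3" --pt "-1 0 0 -20 0 0 0" --pt "-1 0 0 -20 0 0 0" --pt "-1 0 0 -20 0 0 0" --pt "-1 0 0 -20 0 0 0" --pt "-1 0 0 -20 0 0 0" --pt "-1 0 0 0 0 0 0" --pt "-1 0 0 0 0 0 0"

```text
time: 9.9
tool_pos: [0.5306, 0.052, 0.1767]
tool_rot: [-0.127, 0.121, 0.696, -0.696]
contact_force: [0.3, -0.3, -0.1]
gripper_width: 1.001
```

Run:
```python
from h import *
al(); go([.5326,.0510,.115],69.4)
for n in("scene","top"): cv2.imwrite(f"pics/{n}5.png",manip.grab_frame(n))
a=cv2.resize(cv2.imread("pics/scene5.png")[110:220,270:390],None,fx=4,fy=4,interpolation=cv2.INTER_CUBIC)
cv2.imwrite("pics/s5.png",a)
```

```text
along 0.23733643969207913 lat 0.0022355783640983853 F -0.18855659706586217 -0.42503295114494144 puck-mid 0.19817883969207914
pos [0.5306 0.052  0.1767] zyaw -110.24999616483426 down [-0.0078  0.0017 -1.    ] q [-0.0426 -0.1056  1.8935  0.0014  1.3617  1.8814] w 1.0008115595156315 F [ 0.3315 -0.3261 -0.1345] t 9.9
shift_mm [-2.6786 61.7158  0.2267] rotA [   0.7145 -179.6488    0.1015] rotB [-0.0648  0.3497  0.4557]
```

View pics/s5.png

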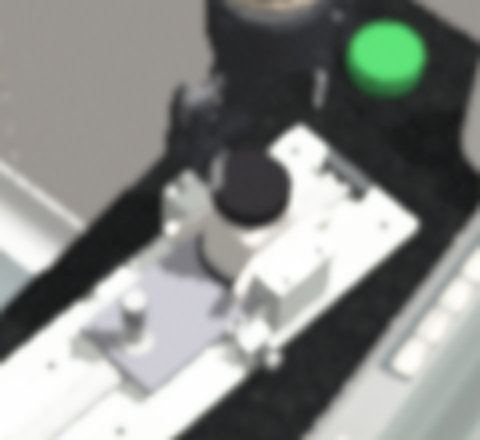

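The cap at crop (250,185) stands directly below the open gripper, and nothing else is in the way. I'll correct the small lateral offset and tilt, then descend.

Emit:
apply_moves --pt "-1 -2.7 2 0 0 0.3 0.5" --pt "-1 0 10 0 0 0 0" --pt "-1 0 10 0 0 0 0" --pt "-1 0 10 0 0 0 0" --pt "-1 0 10 0 0 0 0" --pt "-1 0 10 0 0 0 0" --pt "-1 0 7 0 0 0 0" --pt "-1 0 3 0 0 0 0" --pt "-1 0 0 0 0 0 0" --pt "-1 0 0 0 0 0 0"

```text
time: 11.0
tool_pos: [0.5344, 0.0504, 0.1167]
tool_rot: [0.125, -0.128, -0.696, 0.696]
contact_force: [0.2, 0.3, -0.1]
gripper_width: 1.002
```

Run:
```python
from h import *
al(); go([.5326,.0510,.115],69.4)
```

```text
along 0.2371212054900171 lat -0.001868098900390078 F 0.3424254583314474 -0.1309438370145952 puck-mid 0.19796360549001712
pos [0.5344 0.0504 0.1167] zyaw -110.62525320603666 down [ 0.004  -0.0012 -1.    ] q [-0.0441 -0.0376  1.9361 -0.0011  1.239   1.887 ] w 1.002156834244614 F [ 0.2431  0.2744 -0.1152] t 11.0
shift_mm [1.9215 1.6765 0.0669] rotA [  0.3765 179.9743   0.0216] rotB [ 0.0137 -0.0253 -0.2397]
```

Emit:
apply_moves --pt "-1 1.8 1.5 0 0 0 -0.2" --pt "-1 0 0 0 0 0 0" --pt "-1 0 0 0 0 0 0"

```text
time: 11.3
tool_pos: [0.5325, 0.051, 0.115]
tool_rot: [-0.126, 0.127, 0.696, -0.696]
contact_force: [0.3, -0.4, -0.2]
gripper_width: 0.999
```

Run:
```python
from h import *
al(); go([.5326,.0510,.115],69.4)
manip.grab_frame("top"); al()
```

```text
along 0.23702839686465374 lat 0.00015213993602796407 F -0.2568183364163025 -0.3877153626749827 puck-mid 0.19787079686465375
pos [0.5325 0.051  0.115 ] zyaw -110.62457228822504 down [ 0.0004 -0.     -1.    ] q [-0.0436 -0.0378  1.9393 -0.      1.2397  1.8871] w 0.998802987354001 F [ 0.2725 -0.3769 -0.1564] t 11.3
shift_mm [-0.1057  0.0349 -0.0268] rotA [  0.0371 179.9754   0.0104] rotB [ 0.0066 -0.0246 -0.0236]
along 0.2370402619469856 lat 0.0001315209847486264 F 0.8753767719198857 1.1674892118978266 puck-mid 0.19788266194698562
```

Aligned. Closing on the cap.

Emit:
apply_moves --pt "1 0 0 0 0 0 0" --pt "1 0 0 0 0 0 0" --pt "1 0 0 0 0 0 0" --pt "1 0 0 0 0 0 0" --pt "1 0 0 0 0 0 0" --pt "1 0 0 0 0 0 0"

```text
time: 11.95
tool_pos: [0.5327, 0.0509, 0.1153]
tool_rot: [-0.126, 0.127, 0.696, -0.696]
contact_force: [-0.0, -1.9, 3.9]
gripper_width: 0.654
```

Run:
```python
from h import *
al(); go([.5326,.0510,.115],69.4); print(manip.tcp_to_tips)
```

```text
along 0.23702307048396665 lat -8.917160315326298e-05 F -1.8074214366007477 -0.6639595627277298 puck-mid 0.19786547048396663
pos [0.5327 0.0509 0.1153] zyaw -110.62913855763834 down [ 0.0007 -0.0001 -1.    ] q [-0.0438 -0.0378  1.9389 -0.0001  1.2398  1.8871] w 0.6537408692498827 F [-0.0147 -1.9255  3.8834] t 11.95
shift_mm [ 0.1358  0.2561 -0.032 ] rotA [  0.0636 179.9708   0.0119] rotB [ 0.0075 -0.0291 -0.0405]
0.019
```

Emit:
apply_moves --pt "1 0 0 0 0 -4 0" --pt "1 0 -0.2 0 0 -6 0" --pt "1 0 -0.3 0 0 -6 0" --pt "1 0 -0.2 0 0 -6 0" --pt "1 0 0 0 0 0 0"

```text
time: 12.45
tool_pos: [0.5329, 0.0512, 0.1159]
tool_rot: [0.009, -0.008, 0.707, -0.707]
contact_force: [0.1, 1.4, 2.9]
gripper_width: 0.655
```

Run:
```python
from h import *
al(); go([.5326,.0510,.116],69.4); print(manip.state()["ft_torque"])
```

```text
along 0.2373539350359467 lat -0.00011773269660814354 F 1.336181135554091 0.44069307676473735 puck-mid 0.1981963350359467
pos [0.5329 0.0512 0.1159] zyaw -88.63703336955176 down [ 0.0012  0.0005 -1.    ] q [-0.0435 -0.0386  1.9384  0.0006  1.2406  1.5033] w 0.6550968798997227 F [0.0578 1.4058 2.876 ] t 12.45
shift_mm [ 0.2639 -0.0532  0.2156] rotA [  -0.088  -158.037    -0.0548] rotB [ 0.0392 21.9629 -0.063 ]
[ 0.12   -0.063   0.0144]
```

Run:
```python
from h import *
im=manip.grab_frame("scene"); cv2.imwrite("pics/scene6.png",im)
b=cv2.imread("pics/scene5.png")
f=lambda i:cv2.resize(i[135:195,300:365],None,fx=6,fy=6,interpolation=cv2.INTER_CUBIC)
cv2.imwrite("pics/s6.png",np.hstack([f(b),f(im)]))
print(manip.state()["ft_torque"],manip.state()["joint_efforts"])
```

```text
[ 0.2106 -0.0707  0.0248] [ -0.5573 -30.0733 -31.5186  -0.2358   0.0875  -0.1075]
```

View pics/s6.png

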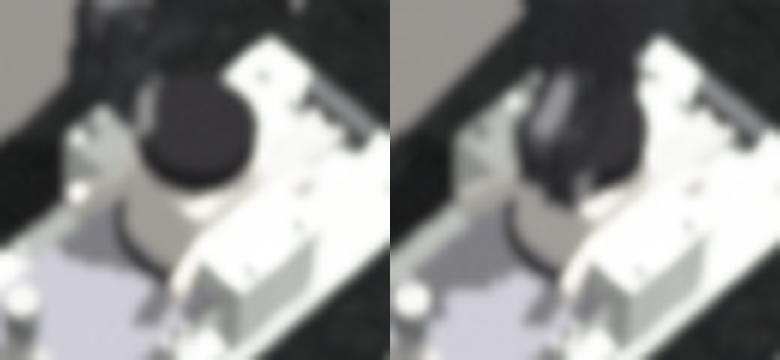

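Emit:
apply_moves --pt "1 0 -0.2 0 0 -6 0" --pt "1 0 -0.2 0 0 -6 0"

```text
time: 12.7
tool_pos: [0.5329, 0.0511, 0.1163]
tool_rot: [0.083, -0.082, 0.702, -0.702]
contact_force: [0.2, 1.5, 3.8]
gripper_width: 0.655
```

Run:
```python
from h import *
al(); go([.5326,.0510,.116],69.4); s=manip.state();print(s["ft_torque"],s["joint_efforts"])
```

```text
along 0.23729102451559608 lat -0.0002040421276154861 F 1.4587892791647337 0.31174329112732657 puck-mid 0.1981334245155961
pos [0.5329 0.0511 0.1163] zyaw -76.56720775492936 down [ 0.0014  0.0005 -1.    ] q [-0.0436 -0.039   1.9381  0.0005  1.2412  1.2925] w 0.6550653791339833 F [0.2217 1.4752 3.8   ] t 12.7
shift_mm [0.34   0.3278 0.0553] rotA [  -0.101  -145.9672   -0.0414] rotB [ 0.0315 34.0328 -0.0769]
[ 0.146  -0.0739 -0.3391] [ -0.174  -30.1257 -31.4602  -0.3289   0.1764   0.5362]
```

Emit:
apply_moves --pt "1 0 -0.3 0 0 -8 0" --pt "1 0 -0.3 0 0 -8 0" --pt "1 0 -0.3 0 0 -8 0" --pt "1 0 0 0 0 -8 0" --pt "1 0 0 0 0 -6 0"

```text
time: 13.2
tool_pos: [0.5326, 0.0523, 0.118]
tool_rot: [0.308, -0.307, 0.638, -0.636]
contact_force: [-2.9, 5.6, 9.8]
gripper_width: 0.651
```

Run:
```python
from h import *
al(); go([.5326,.0510,.132],69.4); s=manip.state();print(s["ft_torque"],s["joint_efforts"])
```

```text
along 0.23826978872867427 lat 0.0005033379975004419 F 4.245164853443897 4.724267191557888 puck-mid 0.19911218872867426
pos [0.5326 0.0523 0.118 ] zyaw -38.50456420585507 down [ 0.      0.0031 -1.    ] q [-0.0427 -0.041   1.9369  0.0032  1.2458  0.6283] w 0.650693996680671 F [-2.9276  5.6364  9.814 ] t 13.2
shift_mm [  0.9815 -13.96     0.7818] rotA [  -0.0572 -107.9046   -0.197 ] rotB [ 0.1809 72.0952 -0.0525]
[ 0.8514  0.6403 -0.1929] [ -2.8435 -27.6783 -30.8465  -1.3559  -0.9822   0.5378]
```

Emit:
apply_moves --pt "1 0 0 0 0 0 0" --pt "1 0 -1 0 0 0 0" --pt "1 0 0 0 0 0 0"

```text
time: 13.5
tool_pos: [0.5326, 0.0519, 0.1186]
tool_rot: [0.306, -0.305, 0.638, -0.637]
contact_force: [-2.2, 3.7, 6.4]
gripper_width: 0.653
```

Run:
```python
from h import *
al(); go([.5326,.0510,.132],69.4); s=manip.state();print(s["ft_torque"],s["joint_efforts"])
```

```text
along 0.23787051157544745 lat 0.0003876146677323863 F 2.739950386720548 3.3348931148782186 puck-mid 0.19871291157544746
pos [0.5326 0.0519 0.1186] zyaw -38.744862356220786 down [ 0.0003  0.0019 -1.    ] q [-0.0429 -0.042   1.9369  0.002   1.2465  0.6327] w 0.6528323488884836 F [-2.157   3.7385  6.355 ] t 13.5
shift_mm [  0.6461 -13.4101   0.5659] rotA [  -0.0551 -108.1449   -0.1146] rotB [ 0.1051 71.8551 -0.0505]
[ 0.567   0.2642 -0.067 ] [ -1.9182 -28.954  -31.4084  -0.8871  -0.4959  -0.0133]
```

Emit:
apply_moves --pt "1 0 -1 0 0 0 0" --pt "1 0 -1 0 0 0 0" --pt "1 0 0 0 0 0 0"

```text
time: 13.8
tool_pos: [0.5318, 0.051, 0.119]
tool_rot: [0.306, -0.307, 0.638, -0.637]
contact_force: [-1.1, 1.0, 0.8]
gripper_width: 0.648
```

Run:
```python
from h import *
al(); go([.5326,.0510,.132],69.4); s=manip.state();print(s["ft_torque"],s["joint_efforts"])
```

```text
along 0.23676298543067825 lat 0.0007495305046778936 F 0.5517900992126958 1.3574318130376941 puck-mid 0.19760538543067824
pos [0.5318 0.051  0.119 ] zyaw -38.67254127743569 down [-0.0013 -0.     -1.    ] q [-0.0437 -0.0433  1.9373 -0.0001  1.2489  0.6313] w 0.6478876774373948 F [-1.0763  0.9943  0.7658] t 13.8
shift_mm [ -0.4845 -12.9623   0.5647] rotA [   0.087  -108.0725   -0.0208] rotB [ 0.0191 71.9275  0.0798]
[ 0.1621  0.0505 -0.0337] [ -0.5978 -31.7627 -33.8403  -0.3136  -0.1239   0.0047]
```

Emit:
apply_moves --pt "1 0 -1 0 0 0 0" --pt "1 0 0 0 0 0 0"

```text
time: 14.0
tool_pos: [0.5319, 0.0509, 0.1201]
tool_rot: [0.306, -0.307, 0.637, -0.637]
contact_force: [0.0, 0.8, -0.4]
gripper_width: 0.648
```

Run:
```python
from h import *
al(); go([.5326,.0510,.132],69.4); s=manip.state();print(s["ft_torque"],s["joint_efforts"])
```

```text
along 0.23669605284386952 lat 0.0006598744333136833 F 0.7052014951368959 0.26411558418039155 puck-mid 0.19753845284386953
pos [0.5319 0.0509 0.1201] zyaw -38.64669972234721 down [-0.0013 -0.0002 -1.    ] q [-0.0438 -0.0445  1.9365 -0.0003  1.2509  0.6308] w 0.6482999511968099 F [ 0.001   0.753  -0.3964] t 14.0
shift_mm [ -0.5197 -11.8857   0.4609] rotA [   0.0901 -108.0467   -0.0122] rotB [ 0.0112 71.9533  0.0826]
[ 0.1231  0.0934 -0.0624] [ -0.331  -32.7404 -34.9188  -0.1482  -0.1241   0.002 ]
```

Fz is about the cap's own weight (−0.4 N), with no jar weight on it, so the thread is free. Lifting.

Emit:
apply_moves --pt "1 0 -1 0 0 0 0" --pt "1 0 -1.5 0 0 0 0" --pt "1 0 -1.5 0 0 0 0" --pt "1 0 0 0 0 0 0"

```text
time: 14.4
tool_pos: [0.5326, 0.051, 0.1251]
tool_rot: [-0.307, 0.306, -0.637, 0.637]
contact_force: [-0.8, 0.5, -0.1]
gripper_width: 0.649
```

Run:
```python
from h import *
al(); go([.5326,.0510,.137],69.4)
```

```text
along 0.23700549739386254 lat 7.336931930524661e-05 F 0.16894336216840042 0.8685401226003766 puck-mid 0.19784789739386255
pos [0.5326 0.051  0.1251] zyaw -38.63216166271304 down [ 0.0004 -0.     -1.    ] q [-0.0437 -0.0502  1.9329 -0.      1.2585  0.6305] w 0.6493433302750871 F [-0.7535  0.4639 -0.1218] t 14.4
shift_mm [ -0.0582 -11.8701   0.0145] rotA [  -0.026  -108.0322    0.0106] rotB [-0.0097 71.9678 -0.0239]
```

Emit:
apply_moves --pt "1 0 -3 0 0 0 0" --pt "1 0 -3 0 0 0 0" --pt "1 0 -3 0 0 0 0" --pt "1 0 -3 0 0 0 0" --pt "1 0 -1 0 0 0 0" --pt "1 0 0 0 0 0 0" --pt "1 0 0 0 0 0 0"

```text
time: 15.1
tool_pos: [0.5324, 0.051, 0.1378]
tool_rot: [0.306, -0.307, 0.637, -0.637]
contact_force: [0.7, 0.2, -0.4]
gripper_width: 0.648
```

Run:
```python
from h import *
al(); go([.5326,.0510,.137],69.4)
im=manip.grab_frame("scene"); cv2.imwrite("pics/scene7.png",im)
b=cv2.imread("pics/scene5.png")
f=lambda i:cv2.resize(i[125:205,290:365],None,fx=5,fy=5,interpolation=cv2.INTER_CUBIC)
cv2.imwrite("pics/s7.png",np.hstack([f(b),f(im)]))
```

```text
along 0.23698641481980984 lat 0.0002657857634537915 F 0.454662933555579 -0.6080417828676804 puck-mid 0.19782881481980985
pos [0.5324 0.051  0.1378] zyaw -38.626237488951816 down [-0.  0. -1.] q [-0.0437 -0.0653  1.9246 -0.      1.2824  0.6305] w 0.6477757647977664 F [ 0.7292  0.2115 -0.4431] t 15.1
shift_mm [-0.1333  0.7538  0.1874] rotA [   0.0026 -108.0262   -0.0008] rotB [ 0.0008 71.9738  0.0024]
```

View pics/s7.png

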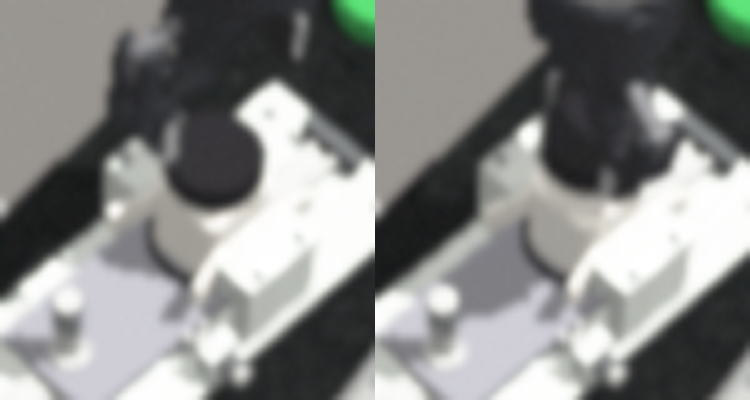

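The jar, seat and post are where they were before, and the cap is lifted in the fingers above the neck, at crop (600,160). The wrench readings match the cap's weight alone. Handing in.

```bash
python3 -c "
from plant import manip
manip.job_done()"
```

```text
the job is handed in; nothing more can be done
```

The job is handed in at about 15 s of the 48 s. By my last checks the cap is off, held in the fingers above the mouth, and the jar is still in its seat. No verdict was reported.

**Carrier:** I gripped the post and slid the carrier about 124 mm, until it passed the detent's hump. The push force peaked at about 18 N, above the stated 5–10 N; the jar squaring up in the jaws probably added to it. The force then reversed to a 4 N pull forward. I let go and the detent drew the carrier in. The picture showed the post displaced 124.1 mm, which agrees with the arm. I estimate it is home to about 1 mm, but I had no exact station reading to check that against.

**Cap:** I gripped it and turned it about 72° anticlockwise. The resisting moment was 0.3–0.5 N m, so the jar was braced and not turning with it. I then lifted slowly. The force during the lift was only about the cap's weight (−0.1 to −0.4 N), so the jar was not lifting.

**Last checks:**

| Check | Reading |
|---|---|
| Tool tilt | under 0.1° |
| Distance from the grasp axis | within 0.3 mm |
| Rise since the grip | 22.5 mm, so the cap's lower edge is about 11 mm above the rim |
| Final picture | jar, carrier and post in the same place as before the unscrewing |

- **Top camera:** the arm blocked its view during the grasps, so I did not measure the jar's yaw or the cap's height directly.
- **Bystanders:** I did not look at the beaker and bottles again, but the arm did not go near them after its first move over the bench.

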